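Vitamin jar: into the row, safety cap off

TASK

Set the amber vitamin jar down (no dropping) in the empty bin of the row on the riser, beside the other three jars, and let go of it. Then open it where it stands: push its safety cap down, twist it anticlockwise until it is free, and lift it off. Finish while still holding the cap, right way up over the jar with at least 5 cm clear between cap and mouth so that I can reach a tablet, the jar upright in its bin and everything else left where it was.

Things in the scene. Friction and masses are not known exactly. Their poses are not given: they have to be found in the camera images.
- jar: Amber square jar, the only one standing on the counter (200 to 330 g with cap). Body 58 x 58 mm, 80 mm high, foot edges bevelled 4 mm; round neck 31 mm across with three outward lugs; with the cap on 115 mm high. Origin: centre of the underside; z up, x and y square to the sides (any quarter turn fits the bin).
- cap: White round ribbed safety cap on the amber jar, a separate part of 35 g, 51 mm across, 28 mm high. Origin: centre of its lower rim, z up. Closed and locked its origin is 87 mm above the jar's and its x axis lies along the jar's (5 deg of play). Locked, it neither lifts nor turns; the closed jar can be carried by it.
- cap_liner (a joint): Spring liner inside the cap, bearing on the mouth: how far the cap is pressed down, m. 0 = not pressed, 0.0045 or more = clear of the safety tooth, 0.007 = cap bottoms on the shoulder. The spring yields at 3.2 N, takes 7 N at 4.5 mm and 9.5 N at 7 mm, and lifts the cap again when let go.
- cap_top (a point): Centre of the cap's flat top, 28 mm above the cap's origin. To open: push the cap straight down 5 to 7 mm, keep it down and turn it anticlockwise seen from above (positive yaw). It is free at 40 to 80 deg relative to the jar; turn the hand 60 deg, as the jar may turn up to 10 deg in the bin before its walls stop it. Then lift: lugs clear after 12 mm.
- jar_mouth (a point): Centre of the amber jar's mouth, 102 mm above the jar's origin.
- bin_empty: The one empty bin of the row, fixed: clear, open-topped, white rim, outside 69 x 69 x 33 mm high, walls and floor 3 mm, inside 63 x 63 mm. Origin: centre of its underside, on the riser's top 50 mm above the counter. x, y square to its sides; the row runs along its y, neighbours 75 mm apart. Which of the four places is empty varies.
- bin_empty_floor (a point): Centre of the empty bin's inner floor, 3 mm above its underside; axes as the bin. The jar's underside rests here.
- riser: Low fixed wooden shelf riser on black wire legs, 112 mm (x) by 316 mm (y), top 50 mm above the counter; carries the four bins in a row along its y. Origin: centre of its footprint at counter level.
- jar_green: Green jar of the same size with a like cap, standing in its bin of the row, its top 168 mm above the counter; leave alone. Origin: centre of underside.
- jar_blue: Blue jar, as the green one; leave alone.
- jar_red: Red jar, as the green one; leave alone.
- can_peas: Green and yellow can, 74 mm across, 110 mm high, upright; leave alone. Origin: centre of underside.
- can_tomato: Red can, 66 mm across, 80 mm high, upright; leave alone. Origin: centre of underside.
- mug: White mug, 82 mm across, 92 mm high, handle to its +y; leave alone. Origin: centre of underside.
- carton: Yellow carton, 62 x 110 x 130 mm high; leave alone. Origin: centre of underside.
- shaker: Spice shaker, 42 mm across, 90 mm high, red top; leave alone. Origin: centre of underside.
Things that resemble listed ones, but are neither listed nor needed, are in the scene too. Leave any yellow look-alike of the cap alone.

How it is judged:
By the outcome, as a careful person would: the job done as asked, in the order asked, and still so for the second after the job is handed in, while the arm keeps its last pose, push and grip.
It also fails if it takes over 48 s, if anything falls off the work surface, if the arm or the gripper's body presses on something with over 40 N, if the wrist force passes 120 N, or if a joint passes its speed limit or range.

ROBOT

A 6-joint arm with a two-finger parallel gripper is mounted at the origin on the work surface. World frame = base frame: x ahead of the robot, y to its left, z up, the work surface at z = 0. Lengths are in m, angles in rad, forces in N, time in s.
With the tool pointing down it reaches from about 0.25 to 0.8 m from the base axis. Payload 3.9 kg.
Tool frame: the origin (TCP) lies at the very end of the fingers, on their centre line; the grasp point (between the pads) lies tcp_to_grasp behind it (tcp_to_grasp is the distance from the TCP to the grasp point, in m); z points along the fingers, y is the line along which they close (so a half turn about z gives the same grasp; the last joint's range is limited). The gripper opens to 85 mm and grips with 20 to 120 N. Pads are 22 mm wide; open, the fingers measure 114 mm over their backs; the gripper's body (76 mm by 85 mm) begins 54 mm behind the grasp point. The pads swing forward as they close: fully open they stand 13 mm farther back than shut.
Start: joints at [0, 0.26, -0.138, 1.173, 0, 1.571], TCP at [0.525, -0, 0.231] pointing down, gripper open.
Joint ranges: [-2.78, 2.78], [-0.83, 1.72], [-1.28, 1.37], [-1.9, 2.12], [-1.57, 1.48], [-3.14, 3.14]. Speed limits (rad/s): [2.57, 2.57, 3.14, 3.14, 3.14, 3.14].

INTERFACE

Orientations are given as a unit quaternion [w, x, y, z].
In Python, from plant import get_obs, camera, finish_job, tcp_to_grasp gives the robot as it stands. The module is installed in compiled form; this text tells all that it offers.
- The arm moves only by the shell command python3 -m inch 'ROWS' [FORCE]. ROWS is JSON, a list of rows, each a list of 3 entries, a list of its own where there are three numbers: the shift along the world's x, y, z in cm, then the turn, a rotation vector about the world's x, y, z in degrees, then the opening, from 0 (shut) to 1 (fully open). In form: [[[x, y, z], [rx, ry, rz], hand], ...]. A call has 1 to 12 rows; each row shifts and turns the commanded pose from where the row before left it; what a row does not reach is not made up. A row lasts 1/8 s, in which the tool goes at most 62.5 mm and 10.7 degrees, less where a joint would pass 70% of its speed; a pose out of reach is approached as far as the arm can. A call is refused whole if a number of a shift passes 6.25 or a number of a turn 10.7, either way. A call with a gripper value outside its range is refused whole. The fingers move at their own pace and stop on an object; FORCE is the grip in N (left out, the last holds). Time passes only in rows, so rows that do not move let the fingers close. It gives the time, the measured TCP pose, the force, the opening and the grip force at its end, in the units of the state.
- get_obs(): the state, without advancing time (a new reading comes with each control period).
- camera(name): name is "scene" or "side" or "wrist"; returns a dict with "frame" (480x640x3 uint8, red, green, blue), "fx", "fy", "cx", "cy" (pixels), "R" (3x3) and "t" (3): a world point X has camera coordinates R X + t. Camera axes: x right, y down, z forward; pixel columns grow to the right and rows downward; lengths in m; the calibration is good to about 2 mm. A picture is of the moment at which its call begins. There is no depth.
- finish_job(): hands the job in; it is judged then, once.
The state is a dict: "clock": time; "joint_pos": joint angles; "qvel": joint speeds; "tau": joint torques, N m; "eef_pos": TCP position; "tcp_rot": TCP orientation; "contact_force": force on the tool from outside, world axes, zero at the start; "wrist_torque": the same for the moment, N m; "finger_gap": finger opening in m; "gripper_force": force on a finger pad.
Only numpy, scipy, OpenCV 4.12 (cv2) and the standard library are available. Lean on these libraries where they do the work, as an engineer would, in place of code of your own. Each camera call takes 0.05 s, during which the arm holds its last target. There are 200 camera calls.

## Working session

There is one attempt and no reset: what is moved stays moved. The work goes in short steps, Python scripts to look and compute and a shell command to move; the robot and the scene stay as the last step left them, time stands still between calls to the robot, and variables do not carry over. Pictures are saved under pics/ and viewed, at most 10 in all, crops included, and the job is handed in when it is done.

```bash
mkdir -p pics; python3 - <<'E'
from plant import get_obs,camera,tcp_to_grasp
import cv2
print(tcp_to_grasp); o=get_obs(); print(o)
import pickle
for n in ["scene","side"]:
    c=camera(n); pickle.dump(c,open(n+".pkl","wb"))
    cv2.imwrite(f"pics/{n}0.png",c["frame"][:,:,::-1]); print(n,c["fx"],c["fy"],c["cx"],c["cy"],c["R"],c["t"])
E
```

```text
0.0187
{'clock': 0.0, 'joint_pos': array([-2.39544574e-05,  2.60689043e-01, -1.39400885e-01,  1.17271855e+00,
       -4.22670759e-05,  1.57079901e+00]), 'qvel': array([ 9.32633297e-05,  1.13167088e-03,  1.83640132e-03, -7.19163328e-04,
        2.12518817e-04,  2.79218780e-04]), 'tau': array([-3.22425103e-04, -4.05677426e+01,  2.53926122e+01,  1.89446745e-02,
       -4.02533055e-05,  2.61086342e-05]), 'eef_pos': array([ 5.24294523e-01, -2.61015619e-05,  2.30450255e-01]), 'tcp_rot': array([-6.96468581e-04,  7.07115827e-01,  7.07097019e-01, -7.26340773e-04]), 'contact_force': array([-0.40335225, -0.25344435, -0.03198527]), 'wrist_torque': array([0.04158215, 0.01409124, 0.01467908]), 'gripper_force': 0.0, 'finger_gap': 0.08547376166713345}
scene 565.9607682462896 565.9607682462896 319.7190922214527 249.41733187701564 [[-0.63809624  0.76985794  0.01232659]
 [ 0.60742997  0.51317675 -0.60636495]
 [-0.47314059 -0.37943165 -0.79509094]] [ 0.30008996 -0.30438507  1.66382502]
side 621.4048311382743 621.4048311382743 316.7890053354011 250.13962514173218 [[ 0.82742565 -0.56127212  0.01845024]
 [-0.30067067 -0.47051803 -0.8295842 ]
 [ 0.47430365  0.68087179 -0.55807674]] [-0.41276764  0.2648761   1.16733862]
```

View pics/scene0.png

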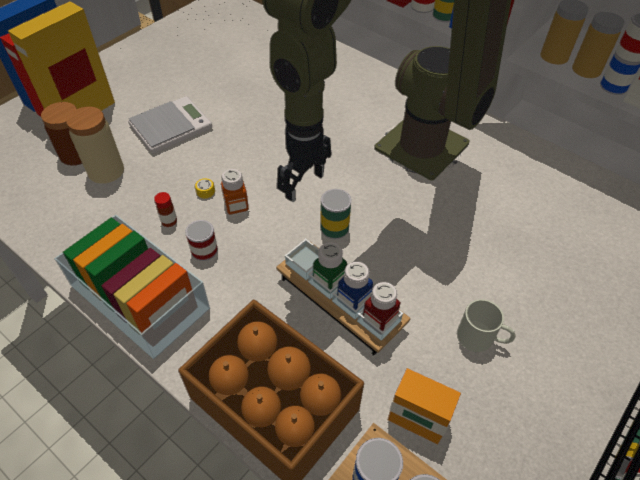

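View pics/side0.png

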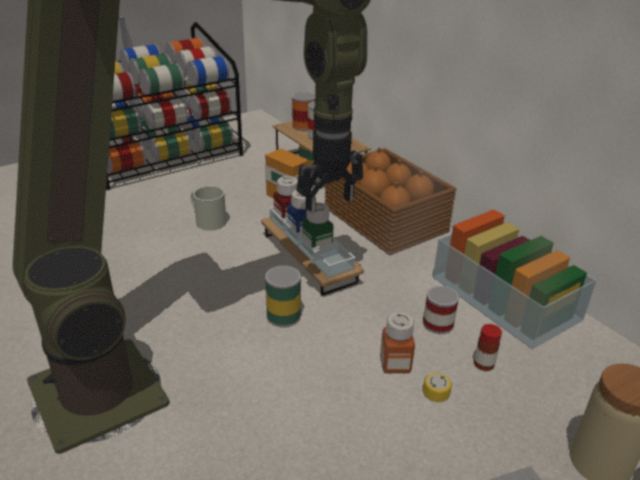

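The scene view shows the amber jar at about (234,190) and the side view shows it at (398,345). The yellow look-alike cap is at (205,187) and (437,386). The row on the riser has an empty bin at its end, at (302,258) in scene and (337,262) in side, and the green, blue and red jars stand in the others. The amber square jar with a white cap on the counter is the only one that fits. Enlarged crops next.

```bash
python3 - <<'E'
import cv2,numpy as np
def crop(n,x,y,w,h,s):
    im=cv2.resize(cv2.imread(f"pics/{n}0.png")[y:y+h,x:x+w],None,fx=s,fy=s,interpolation=cv2.INTER_CUBIC)
    im=np.clip(im*1.4,0,255).astype(np.uint8)
    for i in range(0,w,10): cv2.line(im,(i*s,0),(i*s,5 if (x+i)%50 else 14),(0,255,0),1)
    for i in range(0,h,10): cv2.line(im,(0,i*s),(5 if (y+i)%50 else 14,i*s),(0,255,0),1)
    return im
a=np.hstack([crop("scene",190,160,80,60,5),crop("side",370,305,80,60+20,5)[:300]])
b=np.hstack([crop("scene",270,230,80,60,5),crop("side",295,232,80,60,5)])
cv2.imwrite("pics/crops.png",np.vstack([a,b]))
E
```

```text
(no output)
```

View pics/crops.png

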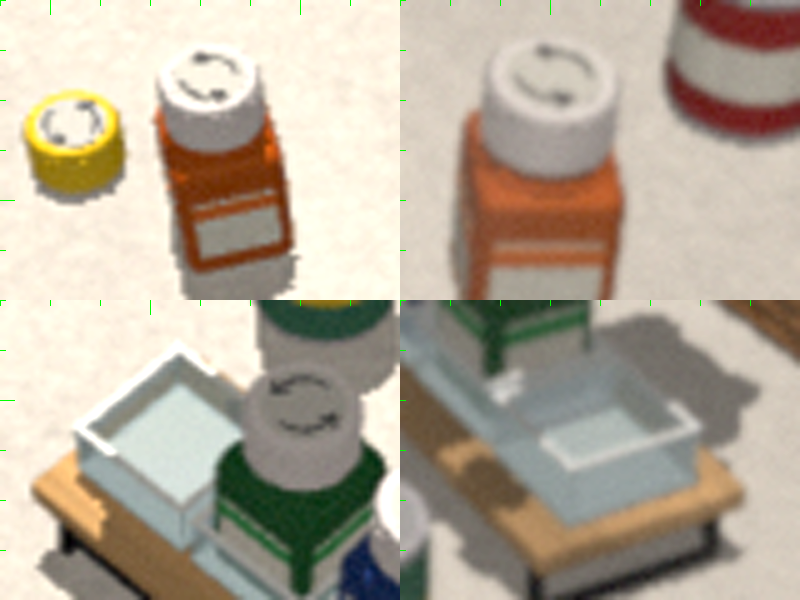

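The crop confirms the amber square jar with its white cap, and the yellow cap beside it is loose. It also shows the clear bin with its white rim. Now triangulating.

```bash
cat > h.py <<'E'
import numpy as np,pickle
def P(c):return np.array([[c["fx"],0,c["cx"]],[0,c["fy"],c["cy"]],[0,0,1]])@np.c_[c["R"],c["t"]]
def proj(c,X):
    q=P(c)@np.r_[X,1]; return q[:2]/q[2]
def tri(cs,ps):
    A=[]
    for c,p in zip(cs,ps):
        M=P(c); A+=[p[0]*M[2]-M[0],p[1]*M[2]-M[1]]
    X=np.linalg.svd(np.array(A))[2][-1]; X=X[:3]/X[3]
    return X,[np.round(proj(c,X)-p,1) for c,p in zip(cs,ps)]
def atz(c,p,z):
    d=c["R"].T@np.array([(p[0]-c["cx"])/c["fx"],(p[1]-c["cy"])/c["fy"],1]); o=-c["R"].T@c["t"]
    return o+d*(z-o[2])/d[2]
E
python3 - <<'E'
from h import *
np.set_printoptions(precision=4,suppress=True)
S=pickle.load(open("scene.pkl","rb"));D=pickle.load(open("side.pkl","rb"))
f=lambda X,Y,x0,y0,ox,oy:np.array([(X-ox+.5)/5-.5+x0,(Y-oy+.5)/5-.5+y0])
sj=lambda X,Y:f(X,Y,190,160,0,0); dj=lambda X,Y:f(X,Y,370,305,400,0)
sb=lambda X,Y:f(X,Y,270,230,0,300); db=lambda X,Y:f(X,Y,295,232,400,300)
print("cap",tri([S,D],[sj(209,77),dj(549,77)]))
k=[]
for n,a,b in [("+x-y",sb(75,428),db(700,425)),("-x-y",sb(180,345),db(572,468)),("+x+y",sb(182,508),db(590,345)),]:
    r=tri([S,D],[a,b]); print(n,r); k.append(r[0])
print("sides",np.linalg.norm(k[0]-k[1]),np.linalg.norm(k[0]-k[2]),"ctr",(k[1]+k[2])/2)
e=k[0]-k[1];print("yaw x",np.degrees(np.arctan2(e[1],e[0])))
# at-z check of all visible rim corners
for p in [sb(75,428),sb(180,345),sb(182,508)]: print("S",atz(S,p,.083))
for p in [db(700,425),db(572,468),db(500,385)]: print("D",atz(D,p,.083))
def yaw(c,a,b,z):
    A,B=atz(c,a,z),atz(c,b,z);d=B-A;return A,B,np.degrees(np.arctan2(d[1],d[0]))
print("S foot",yaw(S,sj(195,270),sj(291,245),.004)); print("S label",yaw(S,sj(192,212),sj(278,192),.04))
print("D shoulder",yaw(D,dj(478,207),dj(622,205),.08)); print("D label",yaw(D,dj(490,243),dj(615,243),.06))
# riser edge
print("riser S",yaw(S,sb(33,485),sb(120,590),.05),"riser D",yaw(D,db(530,567),db(745,492),.05),yaw(D,db(400,455),db(530,567),.05))
E
```

```text
cap (array([ 0.5174, -0.2499,  0.1136]), [array([ 0.4, -0. ]), array([0.5, 0. ])])
+x-y (array([0.6025, 0.0026, 0.0817]), [array([ 0., -0.]), array([0., 0.])])
-x-y (array([0.5341, 0.0073, 0.0814]), [array([-0.3,  0.1]), array([-0.2, -0. ])])
+x+y (array([0.6005, 0.0757, 0.0845]), [array([ 3.2, -0.6]), array([2.6, 0.4])])
sides 0.06858147700244552 0.07314252355046133 ctr [0.5673 0.0415 0.0829]
yaw x -3.875700826727262
S [0.6033 0.0032 0.083 ]
S [0.5346 0.0085 0.083 ]
S [0.6058 0.0705 0.083 ]
D [0.6013 0.0013 0.083 ]
D [0.5331 0.005  0.083 ]
D [0.5432 0.077  0.083 ]
S foot (array([ 0.5543, -0.2421,  0.004 ]), array([ 0.5091, -0.2158,  0.004 ]), np.float64(149.84112405185783))
S label (array([ 0.5466, -0.2461,  0.04  ]), array([ 0.5078, -0.222 ,  0.04  ]), np.float64(148.13923737912265))
D shoulder (array([ 0.4736, -0.2636,  0.08  ]), array([ 0.52  , -0.2924,  0.08  ]), np.float64(-31.85206436155398))
D label (array([ 0.4799, -0.2657,  0.06  ]), array([ 0.5199, -0.2917,  0.06  ]), np.float64(-33.03060126171158))
riser S (array([ 0.6234, -0.0069,  0.05  ]), array([0.6415, 0.0634, 0.05  ]), np.float64(75.57850790268904)) riser D (array([ 0.5016, -0.0092,  0.05  ]), array([ 0.6165, -0.0157,  0.05  ]), np.float64(-3.2151396954807527)) (array([0.4995, 0.0942, 0.05  ]), array([ 0.5016, -0.0092,  0.05  ]), np.float64(-88.80970692383565))
```

```bash
cat > shot.py <<'E'
import sys,pickle,cv2
from plant import camera
n,o=sys.argv[1:3]; c=camera(n); pickle.dump(c,open(o+".pkl","wb")); cv2.imwrite(f"pics/{o}.png",c["frame"][:,:,::-1])
E
python3 shot.py wrist w0
python3 -m inch '[[[0,-3,0],[0,0,-10],1],[[0,-4,0],[0,0,-10],1],[[0,-4,0],[0,0,-10],1],[[0,-4,0],[0,0,-10],1],[[-0.3,-4,0],[0,0,-10],1],[[-0.4,-4,0],[0,0,-10],1],[[0,-2,0],[0,0,-1.5],1],[[0,0,0],[0,0,0],1]]'
python3 shot.py wrist w1
python3 -c "
import cv2,numpy as np
cv2.imwrite('pics/w01.png',np.vstack([np.hstack([cv2.resize(cv2.imread(f'pics/w{i}.png'),(400,300),interpolation=cv2.INTER_AREA) for i in (0,1)])]))
cv2.imwrite('pics/w01.png',np.hstack([cv2.imread('pics/w0.png'),cv2.imread('pics/w1.png')])[:, :]) if 0 else None"
```

```text
clock: 1.15
eef_pos: [0.5179, -0.2507, 0.2309]
tcp_rot: [-0.0, 0.969, 0.246, -0.0]
contact_force: [0.1, 0.7, 0.2]
finger_gap: 0.0851
gripper_force: 0.0
```

View pics/w01.png

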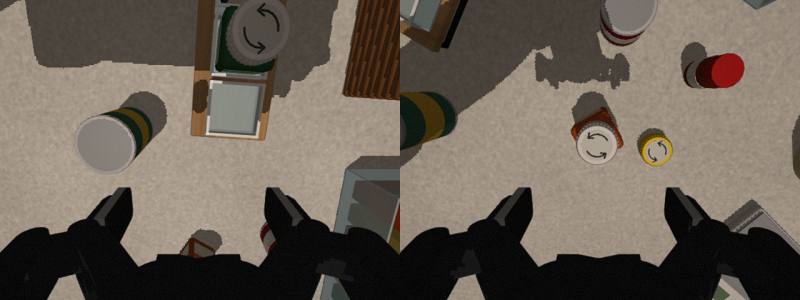

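w0 (left) shows the bin rim near (375,175) full-size with the green jar behind it. w1 (right) shows the amber jar's cap near (315,232) with the yellow cap beside it. Enlarging both for exact readings.

```bash
python3 - <<'E'
import cv2,numpy as np
def crop(n,x,y,w,h,s):
    im=cv2.resize(cv2.imread(f"pics/{n}.png")[y:y+h,x:x+w],None,fx=s,fy=s,interpolation=cv2.INTER_CUBIC)
    return np.clip(im*1.3,0,255).astype(np.uint8)
cv2.imwrite("pics/wc.png",np.hstack([crop("w0",310,110,100,125,4),crop("w1",265,160,100,125,4)]))
E
```

```text
(no output)
```

View pics/wc.png

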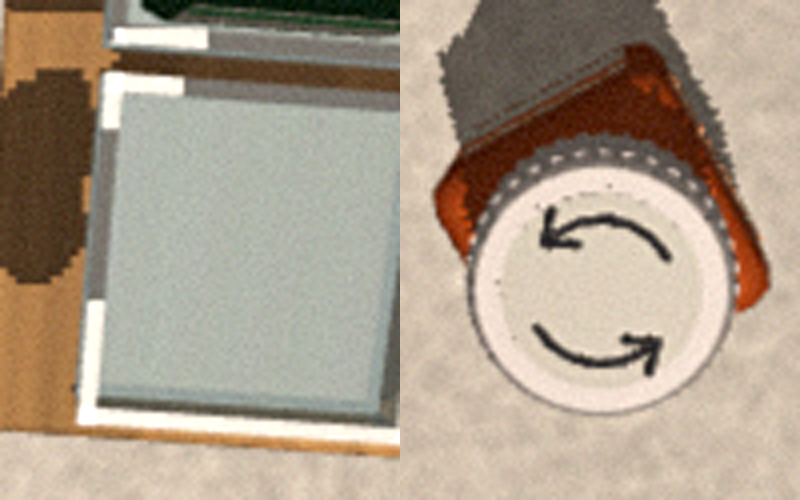

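```bash
python3 - <<'E'
from h import *
np.set_printoptions(precision=4,suppress=True)
L=lambda n:pickle.load(open(n+".pkl","rb"))
S,D,w0,w1=L("scene"),L("side"),L("w0"),L("w1")
g=lambda X,Y,x0,y0,s=4:np.array([(X+.5)/s-.5+x0,(Y+.5)/s-.5+y0])
f=lambda X,Y,x0,y0,ox,oy:np.array([(X-ox+.5)/5-.5+x0,(Y-oy+.5)/5-.5+y0])
cap=g(201,289,265,160); print("cap w1 at .115",atz(w1,cap,.115), tri([S,D,w1],[f(209,77,190,160,0,0),f(549,77,370,305,400,0),cap]))
a,b,c=[atz(w0,g(X,Y,310,110),.083) for X,Y in[(103,74),(78,424),(400,445)]]
print(a,b,c,np.linalg.norm(a-b)); d1=a-b;d2=c-b
print(np.degrees(np.arctan2(d1[1],d1[0])),np.degrees(np.arctan2(d2[1],d2[0])))
sb=lambda X,Y:f(X,Y,270,230,0,300); db=lambda X,Y:f(X,Y,295,232,400,300)
print(tri([S,D,w0],[sb(180,345),db(572,468),g(78,424,310,110)]))
E
```

```text
cap w1 at .115 [ 0.5181 -0.2479  0.115 ] (array([ 0.5176, -0.2495,  0.1136]), [array([0.5, 0.1]), array([ 0.4, -0.1]), array([1.5, 1. ])])
[0.5373 0.0775 0.083 ] [0.5331 0.008  0.083 ] [0.6004 0.0036 0.083 ] 0.06960049189357999
86.53022983681372 -3.7793034221282205
(array([0.534 , 0.0073, 0.0813]), [array([-0.2,  0. ]), array([-0.3, -0. ]), array([0.9, 0.4])])
```

```bash

python3 -m inch '[[[0,0.15,-3],[0,0,0],1],[[0,0,-4],[0,0,0],1],[[0,0,-4],[0,0,0],1],[[0,0,-2],[0,0,0],1],[[0,0,-1.1],[0,0,0],1],[[0,0,0],[0,0,0],1],[[0,0,0],[0,0,0],0],[[0,0,0],[0,0,0],0],[[0,0,0],[0,0,0],0],[[0,0,0],[0,0,0],0],[[0,0,0],[0,0,0],0]]' 50
```

```text
clock: 2.58
eef_pos: [0.5188, -0.2488, 0.091]
tcp_rot: [0.0, 0.969, 0.246, 0.001]
contact_force: [0.9, -0.1, 3.5]
finger_gap: 0.0494
gripper_force: 51.1
```

```bash

python3 -m inch '[[[0,0,2],[0,0,0],0],[[0,0,4],[0,0,0],0],[[0,0,5],[0,0,0],0],[[0.8,3,3],[0,0,0],0],[[0.8,4,0],[0,0,5],0],[[0.8,5,0],[0,0,7],0],[[0.8,5,0],[0,0,7],0],[[0.8,5,0],[0,0,7],0],[[0.8,4,0],[0,0,2.4],0],[[0.4,2.9,0],[0,0,0],0],[[0,0,0],[0,0,0],0],[[0,0,0],[0,0,0],0]]' 50
python3 shot.py scene s2; python3 shot.py side d2; python3 - <<'E'
import cv2,numpy as np
def crop(n,x,y,w,h,s):
    im=cv2.resize(cv2.imread(f"pics/{n}.png")[y:y+h,x:x+w],None,fx=s,fy=s,interpolation=cv2.INTER_CUBIC)
    return np.clip(im*1.4,0,255).astype(np.uint8)
cv2.imwrite("pics/c2.png",np.hstack([crop("s2",255,160,100,150,4),crop("d2",290,150,100,150,4)]))
E
```

```text
clock: 4.08
eef_pos: [0.5693, 0.04, 0.2294]
tcp_rot: [-0.0, 0.879, 0.476, -0.001]
contact_force: [-0.6, 0.0, -2.1]
finger_gap: 0.0502
gripper_force: 54.1
```

View pics/c2.png

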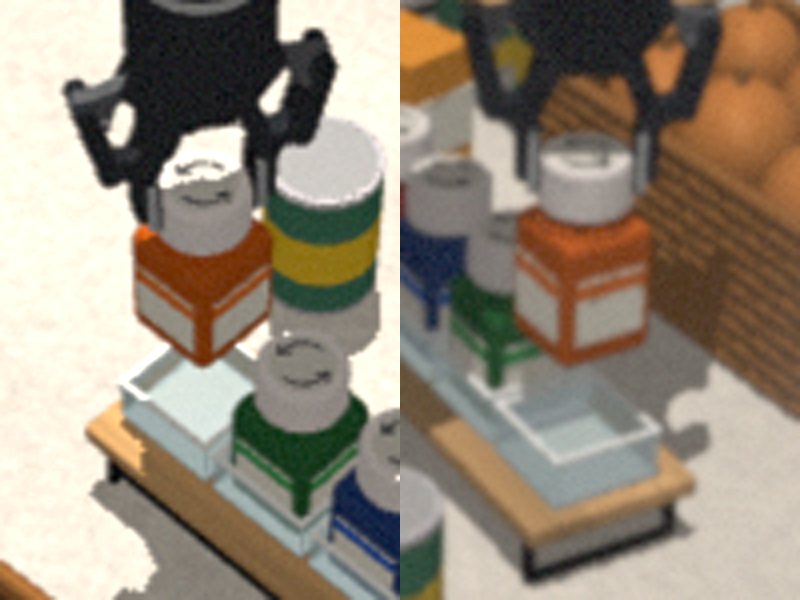

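```bash
python3 - <<'E'
from h import *
from scipy.optimize import least_squares
L=lambda n:pickle.load(open(n+".pkl","rb"))
S,D=L("s2"),L("d2")
g=lambda X,x0:(X+.5)/4-.5+x0
obs=[(S,g(135.5,255),(1,-1)),(S,g(271.5,255),(-1,1)),(S,g(203,255),(1,1)),(D,g(116,290),(-1,1)),(D,g(250,290),(1,-1)),(D,g(172,290),(-1,-1))]
def r(p,u=None):
    x,y,t,h=p; o=[]
    for c,u,(a,b) in obs:
        o.append(proj(c,np.array([x+h*(a*np.cos(t)-b*np.sin(t)),y+h*(a*np.sin(t)+b*np.cos(t)),.18]))[0]-u)
    return np.array(o)
s=least_squares(r,[.57,.04,-.06,.029]);print(s.x,np.degrees(s.x[2]),s.fun)
# bottom corners by triangulation-less z check
gy=lambda Y,y0:(Y+.5)/4-.5+y0
print("cap top tri",tri([S,D],[(g(207,255),gy(183,160)),(g(186,290),gy(150,150))]))
# bottom z: front bottom corner from scene & side individually vs fit
x,y,t,h=s.x
for c,p,(a,b) in [(S,(g(202,255),gy(365,160)),(1,1)),(D,(g(172,290),gy(364,150)),(-1,-1)),(D,(g(248,290),gy(347,150)),(1,-1))]:
    for z in (.138,.144): print(p,proj(c,np.array([x+h*(a*np.cos(t)-b*np.sin(t)),y+h*(a*np.sin(t)+b*np.cos(t)),z])))
# bin corner in same pictures
for n,q in [("S+x-y",(S,(g(120,255),gy(385,160)))),("D+x-y",(D,(g(260,290),gy(428,150)))),("D-x-y",(D,(g(157,290),gy(463,150))))]: print(n,atz(q[0],q[1],.083))
E
```

```text
[ 0.5720814   0.04039817 -0.03602488  0.02634327] -2.0640736126753922 [-0.37089307 -0.23681016  0.57036586  0.39522979  0.11435051 -0.52349445]
cap top tri (array([0.56883008, 0.03992081, 0.25248858]), [array([-0.6,  0.1]), array([-0.5, -0.1])])
(305.125, 250.875) [306.07940125 253.85121649]
(305.125, 250.875) [306.06069505 252.20878483]
(332.625, 240.625) [331.48305534 240.77417029]
(332.625, 240.625) [331.57009598 238.46936748]
(351.625, 236.375) [351.2901048  234.22084919]
(351.625, 236.375) [351.42373608 231.93970852]
S+x-y [0.60470502 0.0045686  0.083     ]
D+x-y [0.60131881 0.00114194 0.083     ]
D-x-y [0.53248718 0.00459848 0.083     ]
```

```bash

python3 -m inch '[[[0,0,-2],[0,0,0],0],[[0,0,-2.5],[0,0,0],0],[[0,0,-1],[0,0,-1],0],[[0,0,-0.6],[0,0,0],0],[[0,0,-0.5],[0,0,0],0],[[0,0,0],[0,0,0],0]]' 50; python3 -m inch '[[[0,0,-0.4],[0,0,0],0],[[0,0,-0.4],[0,0,0],0],[[0,0,0],[0,0,0],0]]' 50
```

```text
clock: 4.92
eef_pos: [0.5701, 0.0404, 0.1645]
tcp_rot: [0.0, 0.883, 0.469, 0.0]
contact_force: [0.9, 0.1, -1.2]
finger_gap: 0.0499
gripper_force: 54.1
clock: 5.3
eef_pos: [0.5697, 0.0405, 0.1559]
tcp_rot: [-0.0, 0.883, 0.469, -0.0]
contact_force: [0.7, 0.2, -2.1]
finger_gap: 0.05
gripper_force: 54.1
```

```bash

python3 -m inch '[[[0,0,-0.5],[0,0,0],0],[[0,0,-0.4],[0,0,0],0],[[0,0,-0.2],[0,0,0],0],[[0,0,0],[0,0,0],0]]' 50; python3 -m inch '[[[0,0,-0.1],[0,0,0],0],[[0,0,-0.1],[0,0,0],0],[[0,0,0],[0,0,0],0]]' 50;
```

```text
clock: 5.8
eef_pos: [0.57, 0.0405, 0.1453]
tcp_rot: [-0.0, 0.883, 0.469, -0.0]
contact_force: [-0.4, -0.1, -2.3]
finger_gap: 0.0495
gripper_force: 54.2
clock: 6.18
eef_pos: [0.5703, 0.0405, 0.1439]
tcp_rot: [0.0, 0.883, 0.469, 0.0]
contact_force: [-2.5, -1.1, 4.0]
finger_gap: 0.0496
gripper_force: 54.7
```

```bash

python3 -m inch '[[[0,0,0],[0,0,0],0.8],[[0,0,0],[0,0,0],0.8],[[0,0,0],[0,0,0],0.8],[[0,0,0],[0,0,0],0.8]]' 50
python3 shot.py scene s3; python3 shot.py side d3; python3 - <<'E'
import cv2,numpy as np
def crop(n,x,y,w,h,s):
    im=cv2.resize(cv2.imread(f"pics/{n}.png")[y:y+h,x:x+w],None,fx=s,fy=s,interpolation=cv2.INTER_CUBIC)
    return np.clip(im*1.4,0,255).astype(np.uint8)
cv2.imwrite("pics/c3.png",np.hstack([crop("s3",255,170,100,130,4),crop("d3",290,160,100,130,4)]))
E
```

```text
clock: 6.68
eef_pos: [0.5699, 0.0405, 0.1431]
tcp_rot: [-0.0, 0.883, 0.469, -0.0]
contact_force: [0.5, -0.2, -0.3]
finger_gap: 0.0684
gripper_force: 0.0
```

View pics/c3.png

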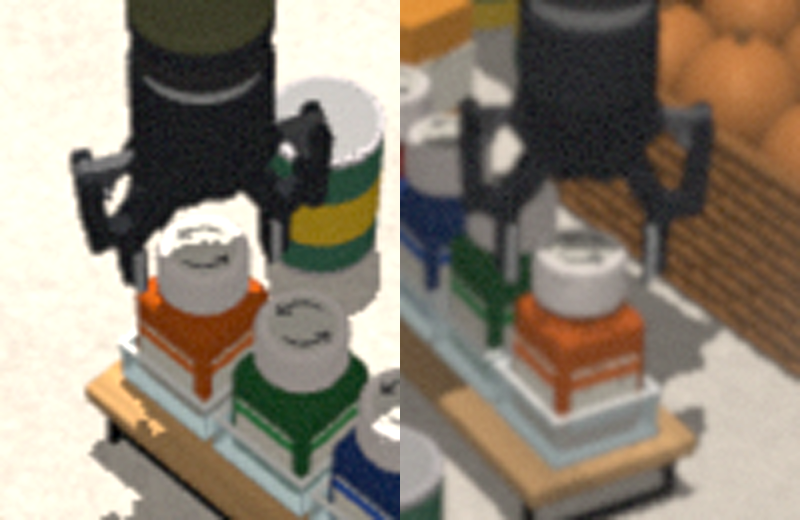

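The jar stands upright in its bin, released, with its fingers either side of the cap. Gripping the cap again, then pressing.

```bash

python3 -m inch '[[[0,0,0],[0,0,0],0],[[0,0,0],[0,0,0],0],[[0,0,0],[0,0,0],0],[[0,0,0],[0,0,0],0],[[0,0,0],[0,0,0],0]]' 80
python3 -m inch '[[[0,0,-0.2],[0,0,0],0],[[0,0,-0.2],[0,0,0],0],[[0,0,-0.15],[0,0,0],0],[[0,0,0],[0,0,0],0],[[0,0,0],[0,0,0],0]]'
```

```text
clock: 7.4
eef_pos: [0.5701, 0.0405, 0.1435]
tcp_rot: [0.0, 0.883, 0.469, 0.0]
contact_force: [0.4, -1.0, 3.8]
finger_gap: 0.0494
gripper_force: 81.9
clock: 8.02
eef_pos: [0.5702, 0.0405, 0.1385]
tcp_rot: [0.0, 0.883, 0.469, 0.0]
contact_force: [-1.8, -1.4, 8.0]
finger_gap: 0.0488
gripper_force: 82.4
```

```bash

python3 -m inch '[[[0,0,-0.05],[0,0,0],0],[[0,0,0],[0,0,7],0],[[0,0,0],[0,0,7],0],[[0,0,0],[0,0,7],0],[[0,0,0],[0,0,7],0],[[0,0,0],[0,0,7],0],[[0,0,0],[0,0,7],0],[[0,0,0],[0,0,7],0],[[0,0,0],[0,0,7],0],[[0,0,0],[0,0,4],0],[[0,0,0],[0,0,0],0]]'
```

```text
clock: 9.4
eef_pos: [0.571, 0.0404, 0.1383]
tcp_rot: [0.001, 0.531, 0.848, 0.001]
contact_force: [-1.6, -1.3, 8.0]
finger_gap: 0.049
gripper_force: 82.4
```

```bash

python3 -m inch '[[[0,0,0.3],[0,0,0],0],[[0,0,0.4],[0,0,0],0],[[0,0,0.4],[0,0,0],0],[[0,0,0.4],[0,0,0],0],[[0,0,0],[0,0,0],0]]'
python3 shot.py side d4; python3 shot.py scene s4; python3 - <<'E'
import cv2,numpy as np
def crop(n,x,y,w,h,s):
    im=cv2.resize(cv2.imread(f"pics/{n}.png")[y:y+h,x:x+w],None,fx=s,fy=s,interpolation=cv2.INTER_CUBIC)
    return np.clip(im*1.4,0,255).astype(np.uint8)
cv2.imwrite("pics/c4.png",np.hstack([crop("s4",255,170,100,130,4),crop("d4",290,160,100,130,4)]))
E
```

```text
clock: 10.02
eef_pos: [0.57, 0.0405, 0.1522]
tcp_rot: [-0.0, 0.531, 0.848, -0.0]
contact_force: [1.3, 0.2, -0.2]
finger_gap: 0.0494
gripper_force: 82.5
```

View pics/c4.png

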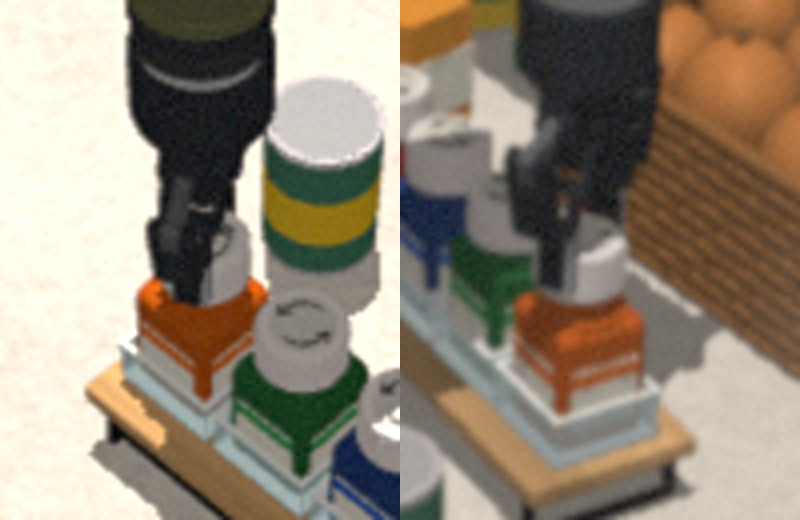

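Force is near zero and the jar's foot is still square in the bin, so the cap has come free. Lifting on.

```bash

python3 -m inch '[[[0,0,0.6],[0,0,0],0],[[0,0,1.2],[0,0,0],0],[[0,0,2],[0,0,0],0],[[0,0,2],[0,0,0],0],[[0,0,1.5],[0,0,0],0],[[0,0,0.7],[0,0,0],0],[[0,0,0],[0,0,0],0],[[0,0,0],[0,0,0],0]]'
python3 shot.py side d5; python3 shot.py scene s5; python3 - <<'E'
import cv2,numpy as np
a=[cv2.resize(cv2.imread(f"pics/{n}.png")[y:y+300,x:x+200],(400,600),interpolation=cv2.INTER_CUBIC) for n,x,y in [("s5",210,130),("d5",250,80)]]
cv2.imwrite("pics/c5.png",np.clip(np.hstack(a)*1.3,0,255).astype(np.uint8))
E
```

```text
clock: 11.12
eef_pos: [0.5695, 0.0405, 0.2316]
tcp_rot: [-0.001, 0.531, 0.848, -0.0]
contact_force: [0.2, -0.1, -0.3]
finger_gap: 0.049
gripper_force: 82.5
```

View pics/c5.png

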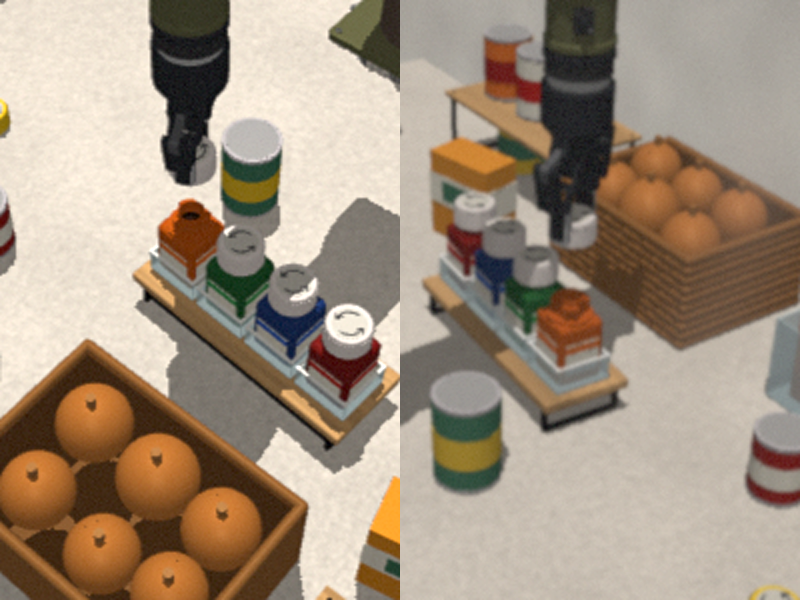

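The jar stands open in its bin and upright, with its mouth at (190,207) in the scene crop. The cap is held over it at (200,160), about 7 cm clear. Nothing else has been disturbed.

```bash
python3 -c "
from plant import finish_job
print(finish_job())"
```

```text
the job is handed in; nothing more can be done
None
```

The amber jar stands open and upright in its bin, its cap is held right way up about 7 cm above the mouth, nothing else looks moved, and the job was handed in at about 11 s.

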